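Hold a taper gauge snug in a glue press

TASK

Check the gap of the small plywood glue press on the table: pick up the tapered gauge (long narrow blade) by its wooden handle and, with the blade flat on the press's lower plate, slide its thin end in under the upper plate until it drags snugly against both plates and just lifts the sprung upper plate by a millimetre or two, without forcing it further. Finish while holding the gauge still at that depth, gripped and not let go, so that the gap can be read off; leave the other things on the table where they are.

Things in the scene. Friction and masses are not known exactly. Their poses are not given: they have to be found in the camera images.
- gauge_handle (a point): tapered gauge, at the centre of its wooden handle: 24 wide (x), 50 long (y), 42 high; this point is 21 above the flat underside that blade and handle share. Lies on the table at the start, z up. The 20 wide aluminium blade points along -y, from 25 to 130 from this point; its top slopes evenly from 14 thick at the handle to 3 at the tip. About 90 g
- gauge: the same tapered gauge; its origin is under the handle's centre, on the flat underside; same axes
- gauge_tip (a point): the middle of the gauge blade's thin end, on the underside; same axes as the gauge
- press: plywood glue press fixed to the table; origin on the table under its centre, z up. Its lip faces +y: the blade goes in along -y. Fixed lower plate: 150 wide (x), y from -60 to +80, flat top 60 above the table. Four upright bolts 8 thick at x = -60 and +60, y = -45 and +30, up to 122 above the table, with springs and wing nuts
- mouth (a point): the mouth of the press's gap: on the lower plate's top (60 above the table), midway between the bolts, right below the upper plate's front edge (press y = +50). Same axes as the press. The lower plate's lip reaches 30 out (+y) from here
- press_top: the upper part of the press: sprung plywood upper plate, 150 x 110 x 12, lying level above the lower plate, from press y = -60 to +50. This origin is on the plate's underside at rest, above the press's centre; its height above the lower plate is the gap, 6 to 9 and different each time
- upper_plate (a joint): lift of the sprung upper plate from rest (m), growing upward, stop at 0.012. Springs press it down: 0.5 N at the start of lift, 2 N more per mm. The gauge lifts it about 1 mm per 10 mm pushed in after first touching; friction on both faces makes the drag grow with the lift, to several newtons
- spreader: glue spreader: the same wooden handle as the gauge but a short wide flat blade (46 wide, 50 long, 3 thick). Not the gauge; leave it. Origin under the handle's centre
- tape: roll of paper tape lying flat, 76 across, 24 high. Leave it. Origin at its underside
- cup: white cup, 80 across, 95 high. Leave it. Origin at its underside
- glue: white glue bottle, 60 across, 150 high. Leave it. Origin at its underside
- offcut: flat plywood offcut, 60 x 100 x 12. Leave it. Origin at its underside
There are look-alikes about, which are no part of the job. What is shaped like the gauge but orange or pink is not meant.

How it is judged:
On the way, in this order (a step that is already met when the one before it is completed fails the run):
1. the gauge is lifted off the table in the fingers (height (world z) of gauge above 0.03 m and contact force between the fingers and gauge above 2 N), for 0.1 s.
2. the blade's thin end is between the plates, at least 8 mm in, held in the fingers (y of gauge_tip in the frame of mouth between -0.08 and -0.008 m and x of gauge_tip in the frame of mouth between -0.05 and 0.05 m and height (world z) of gauge_tip between 0.055 and 0.068 m and contact force between the fingers and gauge above 2 N), for 0.05 s.
3. the blade is snug: it touches both plates and has lifted the upper plate 0.5 to 4 mm (value of joint upper_plate between 0.0005 and 0.004 m and y of gauge_tip in the frame of mouth below -0.02 m and x of gauge_tip in the frame of mouth between -0.045 and 0.045 m and contact force between gauge and press_top above 0.5 N and contact force between gauge and press above 0.3 N and contact force between the fingers and gauge above 2 N), for 0.3 s.
At the end, for the whole second after the job is handed in: The still, flat gauge (under 10 mm/s, tilt under 0.12 rad) is held in the fingers, over 50 mm up and off the table, tip over 20 mm in and within 45 mm of mid-mouth, touching lower (over 0.3 N) and upper plate (over 0.5 N), upper plate lifted 0.5 to 4 mm (all of step 3 and angle between gauge's own z axis and vertical below 0.12 rad and height (world z) of gauge above 0.05 m and linear speed of gauge below 0.01 m/s and contact force between gauge and table below 0.1 N); the arm keeps its last pose, push and grip.
It fails at once if the upper plate is forced up by more than 6 mm (value of joint upper_plate above 0.006 m).
It fails at once if another thing on the table is moved more than 30 mm (distance of any of spreader, tape, cup, glue, offcut from where it was at the start of the episode above 0.03 m).
It also fails if it takes over 56 s, if anything falls off the work surface, if the arm or the gripper's body presses on something with over 40 N, if the wrist force passes 120 N, or if a joint passes its speed limit or range.

ROBOT

A 6-joint arm with a two-finger parallel gripper is mounted at the origin on the work surface. World frame = base frame: x ahead of the robot, y to its left, z up, the work surface at z = 0. Lengths are in m, angles in rad, forces in N, time in s.
With the tool pointing down it reaches from about 0.375 to 0.9 m from the base axis. Payload 3.1 kg.
Tool frame: the origin (TCP) lies between the finger pads; the fingertips stand 11 mm ahead of it and the grasp point (between the pads) lies 8 mm behind it; z points along the fingers, y is the direction in which the jaws open and shut (so a half turn about z gives the same grasp; the last joint's range is limited). The gripper opens to 85 mm and grips with 20 to 120 N. Pads are 22 mm wide; open, the fingers measure 114 mm over their backs; the gripper's body (76 mm by 85 mm) begins 54 mm behind the grasp point. The pads swing forward as they close: fully open they stand 13 mm farther back than shut.
Start: joints at [-1.3, 0.527, 1.433, -0, 1.181, -0.178], TCP at [0.271, -0.563, 0.206] pointing down, gripper open.
Joint ranges: [-3.08, 3.08], [-0.75, 2.2], [0.22, 2.44], [-1.43, 4.57], [0, 2.65], [-2.85, 2.85]. Speed limits (rad/s): [2.79, 2.79, 3.14, 3.14, 3.14, 3.14].

INTERFACE

Orientations are given as a unit quaternion [x, y, z, w].
In Python, from station import manip gives the robot as it stands. The module is installed in compiled form; this text tells all that it offers.
- The arm moves only by the tool arm_command, never from a script. Its argument "rows" is a list of rows, each a list of 3 entries, a list of its own where there are three numbers: the shift along the world's x, y, z in mm, then the turn about the world's z in rad, then the closure, from -1 (fully open) to 1 (shut), so that 0 is half open. A call has 1 to 12 rows; each row shifts and turns the commanded pose from where the row before left it; what a row does not reach is not made up. A row lasts 1/8 s, in which the tool goes at most 62.5 mm and 10.7 degrees, less where a joint would pass 70% of its speed; a pose out of reach is approached as far as the arm can. A call with a gripper value outside its range is refused whole. The fingers move at their own pace and stop on an object; "squeeze" is the grip in N (left out, the last holds). Time passes only in rows, so rows that do not move let the fingers close. It gives the time, the measured TCP pose, the force and the opening at its end, in the units of the state.
- manip.sense(): the state, without advancing time (a new reading comes with each control period).
- manip.snapshot(name): name is "side" or "top" or "wrist"; returns the picture (480x640x3 uint8, blue, green, red); there is no depth.
- manip.get_calibration(name): a dict with "fovy" (degrees; the focal length in pixels is half the picture's height over the tangent of half this angle, whatever the lens; pixels are square), "cx", "cy" (the principal point, pixels), "R" (3x3) and "t" (3): a world point X has camera coordinates R X + t. Camera axes: x right, y down, z forward; pixel columns grow to the right and rows downward; lengths in m; the calibration is good to about 2 mm. The wrist camera is an equidistant fisheye: a pixel r from the principal point sees the ray r / f radians off the axis. A picture is of the moment at which its call begins: read the wrist's pose just before it. get_calibration takes no time and is no camera call; for the wrist camera it gives the pose at the moment of the call.
- manip.sign_off(): hands the job in, once; it reports no verdict.
The state is a dict: "t": time; "q": joint angles; "qd": joint speeds; "tau": joint torques, N m; "tcp_pos": TCP position; "tool_rot": TCP orientation; "force": force on the tool from outside, world axes, zero at the start; "ft_torque": the same for the moment, N m; "finger_gap": opening from 0.0 (shut) to 1.0 (fully open).
Only numpy, scipy, OpenCV 4.12 (cv2) and the standard library are available. Lean on these libraries where they do the work, as an engineer would, in place of code of your own. Each camera call takes 0.05 s, during which the arm holds its last target.

## Working session

There is one attempt and no reset: what is moved stays moved. The work goes in short steps, Python scripts to look and compute and a tool call to move; the robot and the scene stay as the last step left them, time stands still between calls to the robot, and variables do not carry over. Pictures are saved under pics/ and viewed, and the job is handed in when it is done.

Besides the shell and the picture viewer there is one more tool, called after "Call:" as a command line: name --argument value ..., lists and objects as JSON in quotes. arm_command: Moves the arm, as the interface text tells. Its arguments: {"type":"object","properties":{"rows":{"type":"array","items":{"type":"array"}},"squeeze":{"type":"number"}},"required":["rows"]}

```bash
mkdir -p pics; python3 - <<'E'
from station import manip
import cv2
s=manip.sense(); print({k:s[k] for k in("t","tcp_pos","tool_rot","force","finger_gap")})
for n in("top","side","wrist"):
    c=manip.get_calibration(n); print(n,c)
    cv2.imwrite(f"pics/{n}0.png",manip.snapshot(n))
E
```

```text
{'t': 0.0, 'tcp_pos': array([ 0.27099589, -0.56232584,  0.20472386]), 'tool_rot': array([ 9.74923442e-01,  2.22537799e-01, -5.40069452e-05, -1.09835242e-03]), 'force': array([-0.04987708, -0.10714562, -0.53327639]), 'finger_gap': 0.9991128196572905}
top {'fovy': 48.27933642802091, 'cx': 320.26560958069336, 'cy': 248.0917433114043, 'R': array([[ 0.01380992, -0.99989174,  0.00507979],
       [-0.98353297, -0.01449919, -0.18014623],
       [ 0.18020038, -0.00250833, -0.98362672]]), 't': array([0.02237528, 0.51918053, 1.36140285])}
side {'fovy': 49.21827064933067, 'cx': 314.50432072323673, 'cy': 233.66079558929619, 'R': array([[-0.83303889, -0.55281843,  0.02092835],
       [-0.35228003,  0.50092024, -0.79055531],
       [ 0.42655011, -0.66593595, -0.61203293]]), 't': array([0.43104704, 0.2554045 , 1.15685294])}
wrist {'fovy': 65.70646984690485, 'cx': 318.73687164232683, 'cy': 240.13891042104245, 'R': array([[ 0.43418794, -0.90082013, -0.00198024],
       [-0.86648998, -0.41824017,  0.27252572],
       [-0.24632487, -0.11661152, -0.96214646]]), 't': array([-0.62482563, -0.03596418,  0.37829229])}
```

View pics/top0.png

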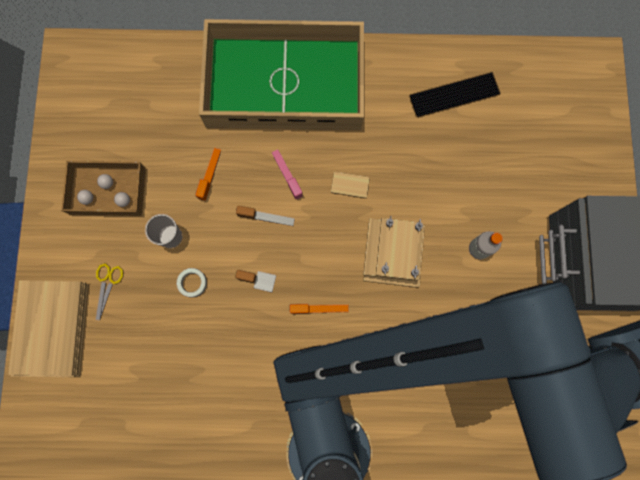

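View pics/side0.png

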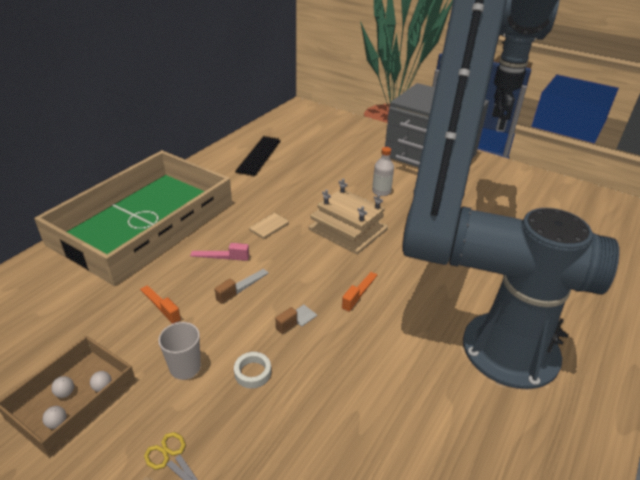

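View pics/wrist0.png

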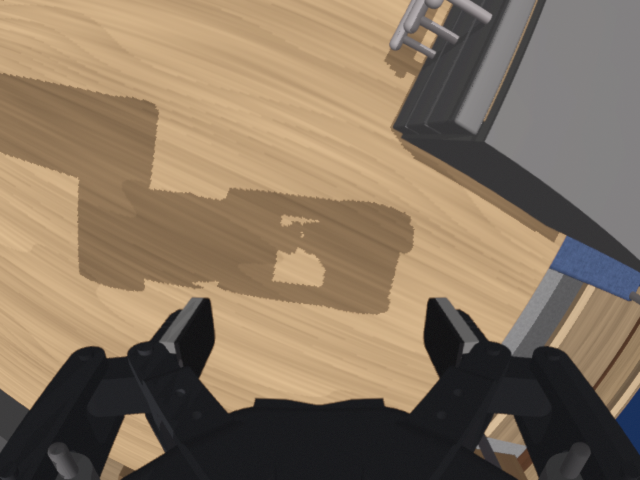

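Candidates in the top view: the gauge, with brown handle at (246,211) and long grey blade to (293,221); the spreader, brown with a short wide blade, at (247,276); orange look-alikes at (208,173) and (318,308); pink at (288,173). I choose (246,211) and check it in a crop while measuring.

```bash
cat > h.py <<'E'
import numpy as np, cv2
from station import manip
def ray(c,u,v,fish=False):
    f=240/np.tan(np.radians(c["fovy"]/2)); x=np.array([u-c["cx"],v-c["cy"]])/f
    if fish:
        r=np.hypot(*x); d=np.array([*(x/r*np.sin(r)),np.cos(r)]) if r>1e-9 else np.array([0,0,1.])
    else: d=np.array([*x,1.])
    R=np.array(c["R"]); return -R.T@np.array(c["t"]), R.T@d
def plane(c,u,v,z,fish=False):
    o,d=ray(c,u,v,fish); return (o+d*(z-o[2])/d[2])
def proj(c,X,fish=False):
    f=240/np.tan(np.radians(c["fovy"]/2)); p=np.array(c["R"])@np.array(X)+c["t"]
    if fish:
        r=np.hypot(p[0],p[1]); th=np.arctan2(r,p[2]); return np.array([c["cx"],c["cy"]])+f*th*p[:2]/r
    return np.array([c["cx"],c["cy"]])+f*p[:2]/p[2]
def tri(ca,pa,cb,pb):
    A=[];b=[]
    for c,p in((ca,pa),(cb,pb)):
        o,d=ray(c,*p); d=d/np.linalg.norm(d); M=np.eye(3)-np.outer(d,d); A.append(M); b.append(M@o)
    x=np.linalg.solve(A[0]+A[1],b[0]+b[1]); return x
E
python3 - <<'E'
import cv2,numpy as np
from h import *
t=cv2.imread("pics/top0.png");s=cv2.imread("pics/side0.png")
a=cv2.resize(t[190:300,225:305],None,fx=5,fy=5,interpolation=cv2.INTER_CUBIC)
b=cv2.resize(t[205:295,355:435],None,fx=5,fy=5,interpolation=cv2.INTER_CUBIC)
b=cv2.copyMakeBorder(b,0,a.shape[0]-b.shape[0],0,0,0)
cv2.imwrite("pics/crop1.png",np.hstack([a,b]))
a=cv2.resize(s[255:345,205:325],None,fx=3.3,fy=3.3,interpolation=cv2.INTER_CUBIC)
b=cv2.resize(s[170:260,295:400],None,fx=3.3,fy=3.3,interpolation=cv2.INTER_CUBIC)
cv2.imwrite("pics/crop2.png",np.hstack([a,b]))
ct=manip.get_calibration("top")
hsv=cv2.cvtColor(t,cv2.COLOR_BGR2HSV)
roi=np.zeros(t.shape[:2],np.uint8); roi[195:235,230:300]=1
m=((hsv[...,2]<140)&(hsv[...,1]>110)).astype(np.uint8)*roi
g=((hsv[...,1]<60)&(hsv[...,2]>90)).astype(np.uint8)*roi
for n,mm,z in(("handle",m,.042),("blade",g,.008)):
    cs,_=cv2.findContours(mm,0,1); c=max(cs,key=cv2.contourArea)
    r=cv2.minAreaRect(c); print(n,r,cv2.contourArea(c),plane(ct,*r[0],z))
    bp=cv2.boxPoints(r); print(np.round(np.array([plane(ct,*p,z) for p in bp]),4)[:,:2].tolist())
E
```

```text
handle ((245.5, 213.5), (11.0, 19.0), 90.0) 74.0 [0.61066592 0.230627   0.042     ]
[[0.6254, 0.2566], [0.6262, 0.2058], [0.596, 0.2047], [0.5952, 0.2553]]
blade ((274.23199462890625, 218.2239990234375), (38.63925552368164, 7.334303855895996), 10.30484676361084) 235.5 [0.60703417 0.15653307 0.008     ]
[[0.6058, 0.2102], [0.6261, 0.2073], [0.6083, 0.1029], [0.588, 0.106]]
```

View pics/crop1.png

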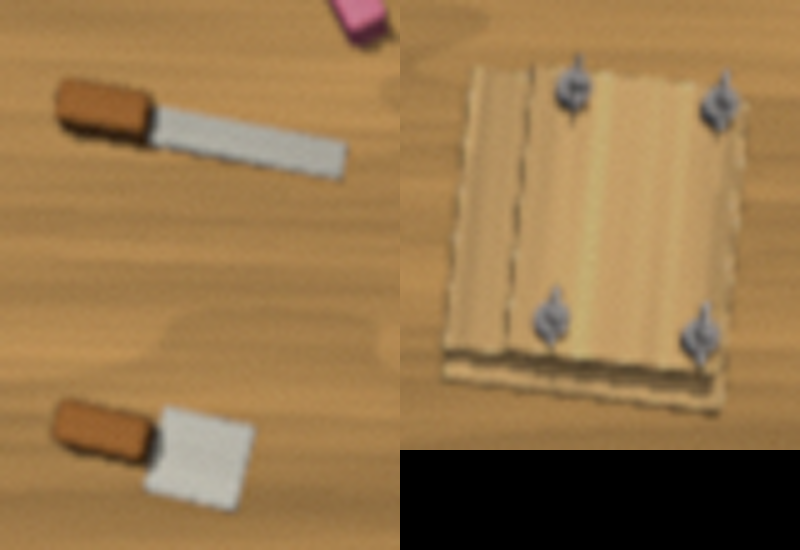

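View pics/crop2.png

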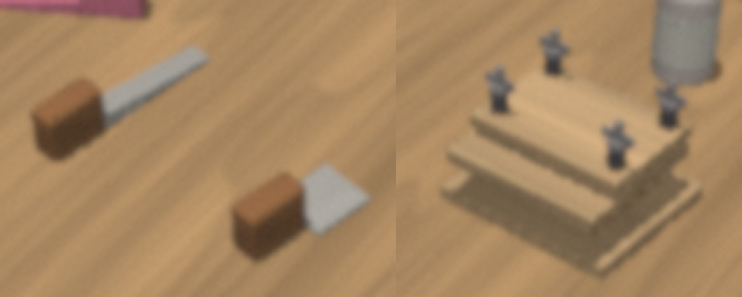

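The crop confirms it: the gauge is at the upper left of the crop (long narrow blade), and the spreader below it has the short wide blade. Now a coarse press estimate from the top and side views.

```bash
python3 - <<'E'
from h import *
ct=manip.get_calibration("top"); cs=manip.get_calibration("side"); cw=manip.get_calibration("wrist")
a=plane(ct,381.4,218.6,.079);b=plane(ct,377.,275.,.079); print("front edge",a,b,np.linalg.norm(a-b))
d=(a-b)/np.linalg.norm(a-b); print("yaw",np.arctan2(d[1],d[0]))
a=plane(ct,369.5,218.6,.06);b=plane(ct,364,274.5,.06);print("lip",a,b,np.linalg.norm(a-b)); d=(a-b); print("yaw",np.arctan2(d[1],d[0]))
hp=[plane(ct,*p,.042) for p in((236.6,206),(255.4,208.4),(255,217),(236.6,213.6))]; print(np.round(hp,4), np.mean(hp,0))
print("wrist cam",-cw["R"].T@cw["t"])
print(plane(cs,345,190+50,.06))
for n,u,v in(("bot",487,245),("tape",192,283),("cup",165,235),("spr",247,276)): print(n,plane(ct,u,v,0.02))
E
```

```text
front edge [ 0.59316729 -0.12782653  0.079     ] [ 0.44541198 -0.11561386  0.079     ] 0.14825916442361572
yaw -0.08246721964281155
lip [ 0.59730258 -0.09873557  0.06      ] [ 0.44875943 -0.0841127   0.06      ] 0.14926116614465798
yaw -0.09812572713042017
[[0.6309 0.2552 0.042 ]
 [0.6251 0.2047 0.042 ]
 [0.6015 0.2049 0.042 ]
 [0.61   0.2544 0.042 ]] [0.61688027 0.22981057 0.042     ]
wrist cam [ 0.33332748 -0.53384009  0.3726556 ]
[ 0.46228983 -0.05732809  0.06      ]
bot [ 0.53883007 -0.41842386  0.02      ]
tape [0.42484999 0.36785821 0.02      ]
cup [0.55340916 0.44776033 0.02      ]
spr [0.445603  0.2231246 0.02     ]
```

Call:
arm_command --rows '[[[20,30,25],0.13,-1],[[30,45,20],0.13,-1],[[30,45,20],0.13,-1],[[30,45,15],0.13,-1],[[30,45,15],0.13,-1],[[30,45,0],0.13,-1],[[30,45,0],0.13,-1],[[40,45,0],0.12,-1],[[0,0,0],0,-1],[[0,0,0],0,-1]]'

```text
t: 1.4
tcp_pos: [0.5108, -0.218, 0.3004]
tool_rot: [0.739, 0.674, -0.0, -0.0]
force: [0.2, 0.5, 0.3]
finger_gap: 0.998
```

```bash
python3 - <<'E'
from h import *
import json
s=manip.sense(); print(s["t"],s["tcp_pos"],s["tool_rot"],np.abs(s["qd"]).max())
c=manip.get_calibration("wrist"); im=manip.snapshot("wrist"); cv2.imwrite("pics/w1.png",im); np.savez("w1.npz",**c)
E
```

```text
1.4 [ 0.51083926 -0.21800863  0.30035576] [ 7.38765874e-01  6.73961921e-01 -4.52111009e-04 -3.27875065e-04] 0.032757821124861204
```

View pics/w1.png

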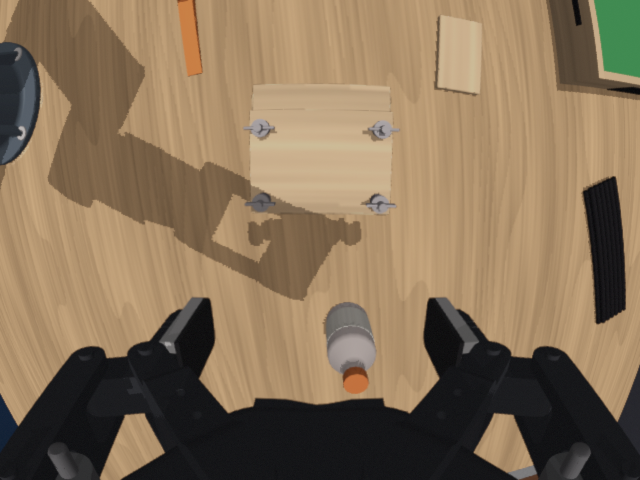

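The wrist view shows the press: lip corners near (253,85) and (390,86), upper front edge from (252,109) to (391,110), bolts at (260,128), (382,130), (262,202), (379,204).

```bash
python3 - <<'E'
from h import *
im=cv2.imread("pics/w1.png"); cv2.imwrite("pics/w1c.png",cv2.resize(im[70:225,235:410],None,fx=4,fy=4*.93,interpolation=cv2.INTER_CUBIC))
c=dict(np.load("w1.npz"))
def rep(n,p,q,z):
    a=plane(c,*p,z,True);b=plane(c,*q,z,True);d=b-a; print(n,a[:2],b[:2],"mid",(a+b)[:2]/2,np.linalg.norm(d),"yaw",np.arctan2(d[1],d[0]))
rep("lip",(253,85),(390,86),.06)
rep("edge",(252,109),(391,110),.079)
rep("boltsF",(260,128),(382,130),.118)
rep("boltsB",(262,202),(379,204),.118)
E
```

```text
lip [ 0.45115372 -0.08430546] [ 0.59963047 -0.09872958] mid [ 0.52539209 -0.09151752] 0.14917573999380276 yaw -0.09684344816257477
edge [ 0.45073562 -0.11280275] [ 0.59460744 -0.12679422] mid [ 0.52267153 -0.11979848] 0.14455055289736507 yaw -0.09694467086363727
boltsF [ 0.46311176 -0.1355232 ] [ 0.5766911  -0.14769478] mid [ 0.51990143 -0.14160899] 0.11422966138647653 yaw -0.10675621514303803
boltsB [ 0.45700334 -0.20616942] [ 0.56903425 -0.21835869] mid [ 0.5130188  -0.21226406] 0.1126920746499376 yaw -0.10837634410632924
```

View pics/w1c.png

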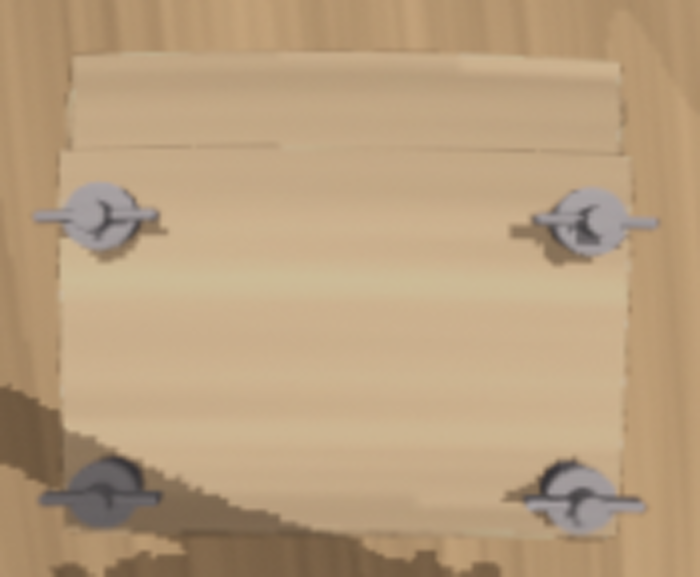

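Call:
arm_command --rows '[[[15,45,0],-0.02,-1],[[15,50,0],-0.02,-1],[[15,50,0],-0.02,-1],[[15,50,-10],-0.02,-1],[[20,50,-20],0,-1],[[15,50,-20],0,-1],[[14,40,0],0,-1],[[0,0,0],0,-1],[[0,0,0],0,-1]]'

```text
t: 2.58
tcp_pos: [0.6201, 0.1151, 0.2506]
tool_rot: [0.766, 0.643, -0.0, 0.0]
force: [-0.2, -0.2, -0.5]
finger_gap: 0.996
```

```bash
python3 - <<'E'
from h import *
s=manip.sense(); print(s["t"],s["tcp_pos"],s["tool_rot"],np.abs(s["qd"]).max())
c=manip.get_calibration("wrist"); im=manip.snapshot("wrist"); cv2.imwrite("pics/w2.png",im); np.savez("w2.npz",**c)
E
```

```text
2.575 [0.62011132 0.11509762 0.25057424] [ 7.65856157e-01  6.43011746e-01 -4.77306777e-04  1.13561334e-04] 0.014040842227856218
```

View pics/w2.png

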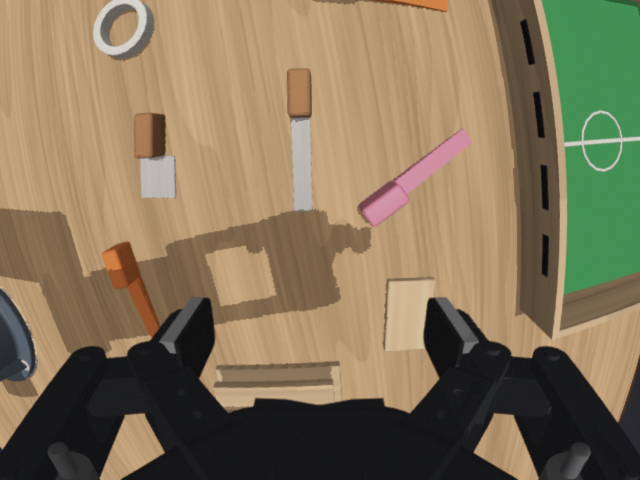

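The gauge is at centre: handle top around (299,92), blade from (301,117) to its tip at (302,210).

```bash
python3 - <<'E'
from h import *
im=cv2.imread("pics/w2.png"); c=dict(np.load("w2.npz"))
cv2.imwrite("pics/w2c.png",cv2.resize(im[60:220,260:340],None,fx=3.6,fy=3.6,interpolation=cv2.INTER_CUBIC))
hsv=cv2.cvtColor(im,cv2.COLOR_BGR2HSV)
roi=np.zeros(im.shape[:2],np.uint8); roi[60:225,275:335]=1
m=((hsv[...,2]<190)&(hsv[...,1]>130)).astype(np.uint8)*roi; m[118:]=0
g=((hsv[...,1]<40)&(hsv[...,2]>120)).astype(np.uint8)*roi
for n,mm in(("h",m),("b",g)):
    cs,_=cv2.findContours(mm,0,1); k=max(cs,key=cv2.contourArea); print(n,cv2.boundingRect(k),cv2.contourArea(k))
    if n=="b": bl=k
    else: hk=k
def blade(v):
    xs=np.where(g[v])[0]; return xs.min(),xs.max()+1
P=[]
for v,fr in((125,.1),(145,.3),(165,.5),(185,.72),(200,.88)):
    z=.014-.011*fr; l,r=blade(v); a=plane(c,l,v+.5,z,True);b=plane(c,r,v+.5,z,True); P.append((a+b)/2); print(v,l,r,P[-1],np.linalg.norm(a-b))
P=np.array(P); d=P[-1]-P[0]; print("psi",np.arctan2(d[0],-d[1]))
x,y,w,h=cv2.boundingRect(bl); print("tip",plane(c,302.5,y+h,.003,True))
x,y,w,h=cv2.boundingRect(hk)
print("handle top box",[plane(c,*p,.042,True)[:2].round(4).tolist() for p in((x,y),(x+w,y),(x+w,y+h),(x,y+h))])
E
```

```text
h (289, 72, 22, 45) 87.0
b (292, 118, 20, 93) 1561.5
125 292 310 [0.61540453 0.19810446 0.0129    ] 0.019374602788364937
145 292 311 [0.61196481 0.1764861  0.0107    ] 0.02066002458005718
165 293 311 [0.60845125 0.15458161 0.0085    ] 0.019809580792281647
185 294 312 [0.60537572 0.13214319 0.00608   ] 0.020096911517925656
200 294 312 [0.60217094 0.11510441 0.00432   ] 0.020341866213068185
psi -0.15810994027641861
tip [0.59931591 0.1030313  0.003     ]
handle top box [[0.6144, 0.2533], [0.6359, 0.2492], [0.6279, 0.2037], [0.6063, 0.2077]]
```

View pics/w2c.png

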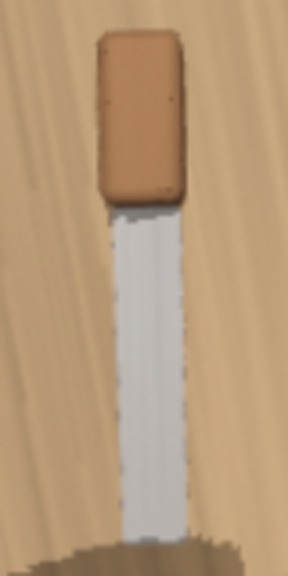

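Call:
arm_command --rows '[[[0,40,-10],0.01,-1],[[0,45,-40],0,-1],[[0,30,-50],0,-1],[[0,0,-40],0,-1],[[0,0,-20],0,-1],[[0,0,0],0,-1],[[0,0,0],0,-1]]'

```text
t: 3.5
tcp_pos: [0.6215, 0.2308, 0.0921]
tool_rot: [0.763, 0.647, 0.001, 0.001]
force: [0.2, -0.1, 0.6]
finger_gap: 1.0
```

```bash
python3 - <<'E'
from h import *
s=manip.sense(); print(s["t"],s["tcp_pos"],s["tool_rot"])
c=manip.get_calibration("wrist"); im=manip.snapshot("wrist"); cv2.imwrite("pics/w3.png",im); np.savez("w3.npz",**c)
print(proj(c,[.6207,.2305,.042],True))
E
```

```text
3.5 [0.62146239 0.23084779 0.09206673] [7.62577242e-01 6.46896186e-01 9.59717783e-04 5.94259596e-04]
[317.38418923 250.86709741]
```

View pics/w3.png

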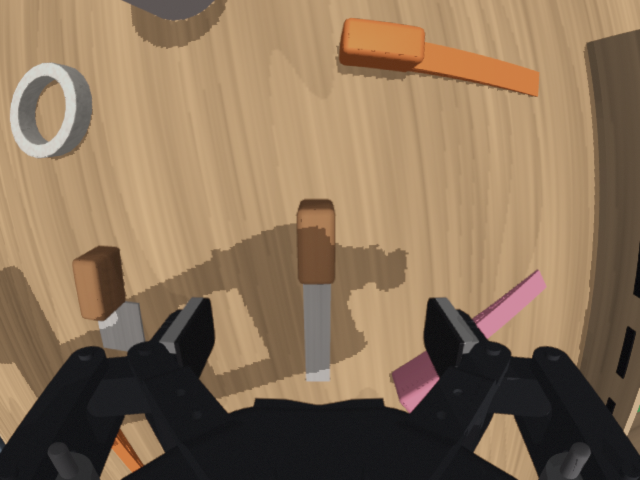

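```bash
python3 - <<'E'
from h import *
c=dict(np.load("w2.npz"));d=dict(np.load("w3.npz"))
for p in((370,224),(362,210),(407,202),(397,184),(468,130)): print(p,plane(c,*p,.04,True))
for p in((393,378),(545,275)): print(p,plane(d,*p,.04,True))
for v in(208,283): print(plane(d,317,v,.042,True))
E
```

```text
(370, 224) [0.66957266 0.0842967  0.04      ]
(362, 210) [0.66337855 0.10057752 0.04      ]
(407, 202) [0.7119516  0.10124577 0.04      ]
(397, 184) [0.70376394 0.12181733 0.04      ]
(468, 130) [0.7899021  0.16830033 0.04      ]
(393, 378) [0.65934659 0.12344637 0.04      ]
(545, 275) [0.781271   0.18341751 0.04      ]
[0.6248533  0.25693655 0.042     ]
[0.61696432 0.2094959  0.042     ]
```

Call:
arm_command --rows '[[[0,2,-25],0,-1],[[0,0,-25],0,-1],[[0,0,-15],0,-1],[[0,0,-9],0,-1],[[0,0,0],0,-1],[[0,0,0],0,0.2],[[0,0,0],0,1],[[0,0,0],0,1],[[0,0,0],0,1],[[0,0,0],0,1],[[0,0,0],0,1],[[0,0,0],0,1]]' --squeeze 60

```text
t: 5.05
tcp_pos: [0.6202, 0.2339, 0.0167]
tool_rot: [0.762, 0.648, -0.0, -0.0]
force: [0.7, -0.4, 0.2]
finger_gap: 0.002
```

```bash
python3 - <<'E'
from h import *
s=manip.sense(); print(s["t"],s["tcp_pos"],s["finger_gap"])
c=manip.get_calibration("wrist"); im=manip.snapshot("wrist"); cv2.imwrite("pics/w4.png",im); np.savez("w4.npz",**c)
t=manip.snapshot("side"); cv2.imwrite("pics/s4.png",cv2.resize(t[150:400,120:400],None,fx=2.4,fy=2.4))
E
```

```text
5.05 [0.62016474 0.23394624 0.01667237] 0.0017355983667583735
```

View pics/w4.png

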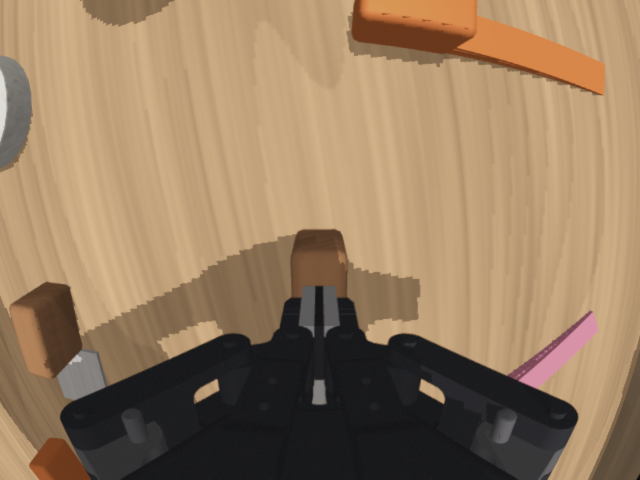

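View pics/s4.png

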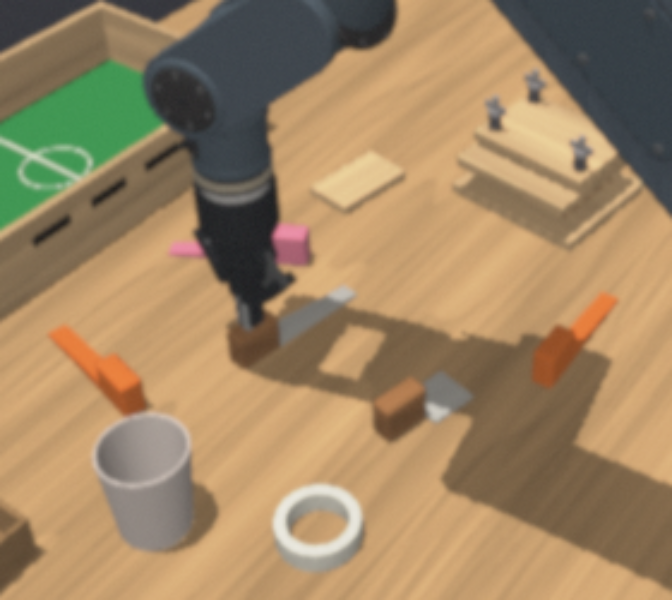

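```bash
python3 - <<'E'
from h import *
cs=manip.get_calibration("side"); s=manip.sense()
im=manip.snapshot("side")
T=s["tcp_pos"]
for n,X in(("tip",T-[0,0,.011]),("tcp",T),("grasp",T+[0,0,.008]),("htop",[.621,.232,.042]),("hbot",[.621,.232,0])):
    p=proj(cs,X); print(n,p, (p-[195,245])*6)
c=cv2.resize(im[245:335,195:305],None,fx=6,fy=6,interpolation=cv2.INTER_CUBIC); cv2.imwrite("pics/s5.png",c)
w=cv2.imread("pics/w4.png"); cv2.imwrite("pics/w4c.png",cv2.resize(w[215:425,240:400],None,fx=2.8,fy=2.8,interpolation=cv2.INTER_CUBIC))
c=manip.get_calibration("wrist"); print("wrist",proj(c,T-[0,0,.011],True),proj(c,T,True))
E
```

```text
tip [225.33456444 295.78063719] [182.00738663 304.68382315]
tcp [224.95245801 292.4841406 ] [179.71474804 284.90484361]
grasp [224.67197822 290.06439422] [178.03186933 270.38636534]
htop [224.33655491 284.15794401] [176.01932945 234.94766406]
hbot [225.80211326 296.86267394] [184.81267956 311.17604365]
wrist [318.71545221 272.80362937] [318.73383268 280.85903972]
```

View pics/s5.png

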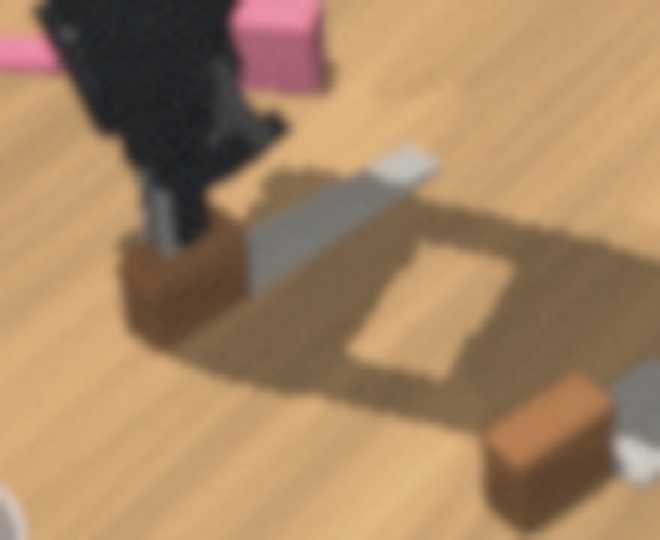

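View pics/w4c.png

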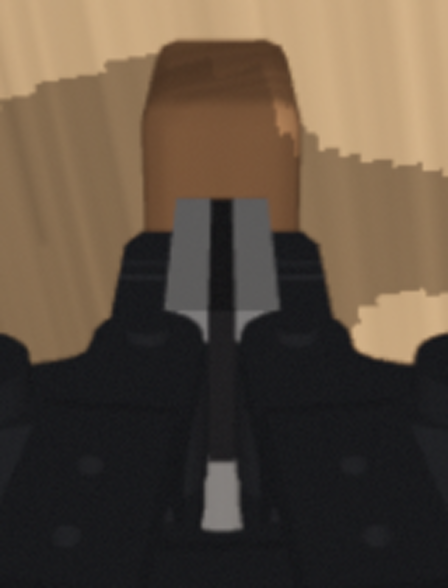

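```bash
python3 - <<'E'
from h import *
c3=dict(np.load("w3.npz"));c4=dict(np.load("w4.npz"))
print("orange end base w3/w4"); print(plane(c3,539,96,0.0,True),plane(c4,605,94,0,True))
print("orange handle corner", plane(c3,340,60,0,True),plane(c4,352,38,0,True))
T=manip.sense()["tcp_pos"]
for z in(.006,.0167,.03,.042,.05): print(z,[proj(c4,[T[0]+.16*.0-a*np.sin(-.163)*1,T[1]+a,z],True).round(0).tolist() for a in(-.011,0,.011)])
for y in(.2085,.2575):print("htop",proj(c4,[.6207,y,.042],True))
E
```

```text
orange end base w3/w4
[0.80864957 0.31223483 0.        ] [0.8093233  0.31266468 0.        ]
orange handle corner [ 6.56206619e-01  3.50019767e-01 -5.55111512e-17] [0.65542915 0.34869513 0.        ]
0.006 [[319.0, 293.0], [319.0, 273.0], [319.0, 252.0]]
0.0167 [[319.0, 302.0], [319.0, 281.0], [319.0, 259.0]]
0.03 [[319.0, 314.0], [319.0, 292.0], [319.0, 269.0]]
0.042 [[319.0, 326.0], [319.0, 303.0], [319.0, 279.0]]
0.05 [[319.0, 336.0], [319.0, 312.0], [319.0, 287.0]]
htop [329.03440983 352.73230794]
htop [310.66362368 250.76127255]
```

```bash
python3 - <<'E'
from h import *
c3=dict(np.load("w3.npz")); T=np.array([.62146,.23085,.09207]); c0=c3
y=.163
ex=np.array([np.cos(-y),np.sin(-y),0]); ey=np.array([np.sin(y),np.cos(y),0])
for dz in(-.011,.002,.02,.038): print(dz,[proj(c3,T+ex*.0425*s+ey*a+[0,0,dz],True).round(0).tolist() for s in(-1,1) for a in(-.011,.011)])
im=cv2.imread("pics/w3.png"); cv2.imwrite("pics/w3c.png",cv2.resize(im[280:400,130:510],None,fx=2.1,fy=2.1,interpolation=cv2.INTER_CUBIC))
E
```

```text
-0.011 [[239.0, 292.0], [236.0, 252.0], [398.0, 291.0], [401.0, 252.0]]
0.002 [[234.0, 302.0], [230.0, 261.0], [404.0, 302.0], [407.0, 260.0]]
0.02 [[226.0, 319.0], [221.0, 274.0], [412.0, 318.0], [416.0, 274.0]]
0.038 [[216.0, 339.0], [210.0, 290.0], [422.0, 338.0], [428.0, 290.0]]
```

View pics/w3c.png

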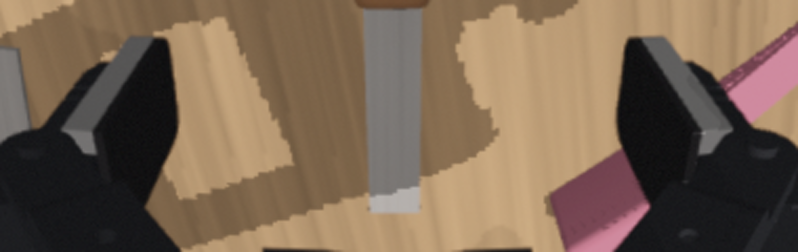

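The fingers shut just above the handle. In both views the real fingertips stand about 35–40 mm further back than the stated geometry: the open tips in w3 match TCP +42 mm, and the shut tips sit at z ≈ 0.045. I'll reopen, go about 32 mm lower in small steps while watching the force, and look before gripping.

Call:
arm_command --rows '[[[0,0,10],0,-1],[[0,0,10],0,-1],[[0,0,0],0,-1],[[0,0,0],0,-1],[[0,0,0],0,-1],[[0,0,0],0,-1],[[0,0,-15],0,-1],[[0,0,-15],0,-1],[[0,0,-10],0,-1],[[0,0,0],0,-1]]'

```text
t: 6.45
tcp_pos: [0.619, 0.2337, -0.005]
tool_rot: [0.762, 0.648, -0.001, -0.001]
force: [0.8, -0.1, 0.0]
finger_gap: 1.0
```

Call:
arm_command --rows '[[[0,0,-6],0,-1],[[0,0,-4],0,-1],[[0,0,0],0,-1]]'

```text
t: 6.82
tcp_pos: [0.62, 0.2339, -0.0135]
tool_rot: [0.762, 0.648, -0.0, -0.0]
force: [0.5, -0.4, -0.3]
finger_gap: 0.997
```

```bash
python3 - <<'E'
from h import *
s=manip.sense(); print(s["t"],s["tcp_pos"],s["force"],s["finger_gap"])
c=manip.get_calibration("wrist"); im=manip.snapshot("wrist"); cv2.imwrite("pics/w6.png",im); np.savez("w6.npz",**c)
T=s["tcp_pos"];y=.163
ex=np.array([np.cos(-y),np.sin(-y),0]); ey=np.array([np.sin(y),np.cos(y),0])
for dz in(-.011,.002,.02,.03,.038,.045): print(dz,[proj(c,T+ex*.0425*s+ey*a+[0,0,dz],True).round(0).tolist() for s in(-1,1) for a in(-.011,.011)])
E
```

```text
6.825 [ 0.62003783  0.23390355 -0.0134636 ] [ 0.50373347 -0.42055708 -0.31317449] 0.9965875083441416
-0.011 [[239.0, 291.0], [236.0, 252.0], [399.0, 292.0], [402.0, 252.0]]
0.002 [[234.0, 302.0], [230.0, 260.0], [404.0, 302.0], [407.0, 261.0]]
0.02 [[226.0, 319.0], [221.0, 274.0], [412.0, 319.0], [416.0, 274.0]]
0.03 [[221.0, 329.0], [215.0, 282.0], [417.0, 329.0], [422.0, 283.0]]
0.038 [[216.0, 338.0], [210.0, 290.0], [421.0, 339.0], [427.0, 290.0]]
0.045 [[212.0, 347.0], [205.0, 298.0], [426.0, 347.0], [432.0, 298.0]]
```

View pics/w6.png

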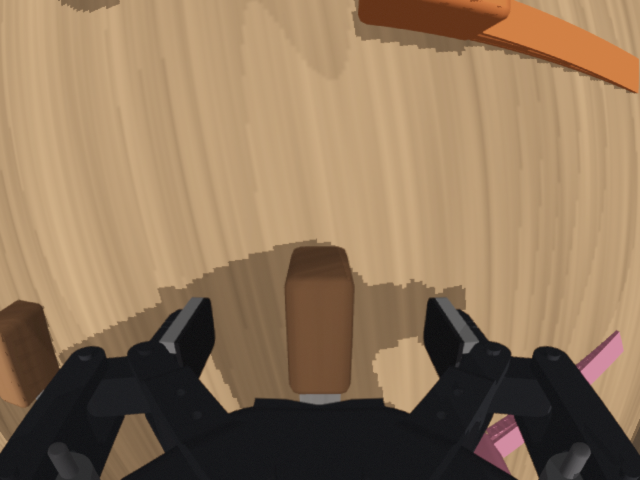

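Pads now straddle the handle, which spans (287–353, 275–393); the open tips are at about z 0.03. I'll go a bit lower and close.

Call:
arm_command --rows '[[[0,0,-5],0,-1],[[0,0,-3],0,-1],[[0,0,0],0,-1],[[0,0,0],0,0],[[0,0,0],0,1],[[0,0,0],0,1],[[0,0,0],0,1],[[0,0,0],0,1],[[0,0,0],0,1]]' --squeeze 60

```text
t: 8.0
tcp_pos: [0.6205, 0.234, -0.0211]
tool_rot: [0.762, 0.648, 0.0, 0.0]
force: [-0.6, 1.0, 1.5]
finger_gap: 0.272
```

Call:
arm_command --rows '[[[0,0,10],0,1],[[0,0,20],0,1],[[0,0,30],0,1],[[0,0,20],0,1],[[0,0,20],0,1],[[0,0,0],0,1],[[0,0,0],0,1],[[0,0,0],0,1]]'

```text
t: 9.0
tcp_pos: [0.6193, 0.2337, 0.0774]
tool_rot: [0.762, 0.648, -0.001, -0.001]
force: [-0.2, -0.3, -1.3]
finger_gap: 0.274
```

Call:
arm_command --rows '[[[-10,-20,0],0.02,1],[[-15,-30,0],0.02,1],[[-15,-35,0],0.02,1],[[-15,-35,0],0.006,1],[[-15,-35,0],0,1],[[-11,-25,0],0,1],[[0,0,0],0,1],[[0,0,0],0,1],[[0,0,0],0,1]]'

```text
t: 10.12
tcp_pos: [0.5397, 0.0548, 0.0785]
tool_rot: [0.74, 0.673, 0.0, 0.0]
force: [-0.0, 0.6, -1.2]
finger_gap: 0.274
```

```bash
python3 - <<'E'
from h import *
s=manip.sense(); print(s["t"],s["tcp_pos"],s["tool_rot"],s["force"],s["finger_gap"])
for n in("top","side","wrist"):
    cv2.imwrite(f"pics/{n}7.png",manip.snapshot(n))
t=cv2.imread("pics/top7.png");d=cv2.imread("pics/side7.png")
a=cv2.resize(t[185:305,270:430],None,fx=5,fy=5,interpolation=cv2.INTER_CUBIC); cv2.imwrite("pics/top7c.png",a)
a=cv2.resize(d[150:290,240:410],None,fx=4.2,fy=4.2,interpolation=cv2.INTER_CUBIC); cv2.imwrite("pics/side7c.png",a)
E
```

```text
10.125 [0.53965216 0.05476719 0.07853625] [7.39826345e-01 6.72797853e-01 1.61647892e-04 4.98684368e-05] [-0.01253291  0.60199469 -1.19304181] 0.27387399443011123
```

View pics/top7c.png

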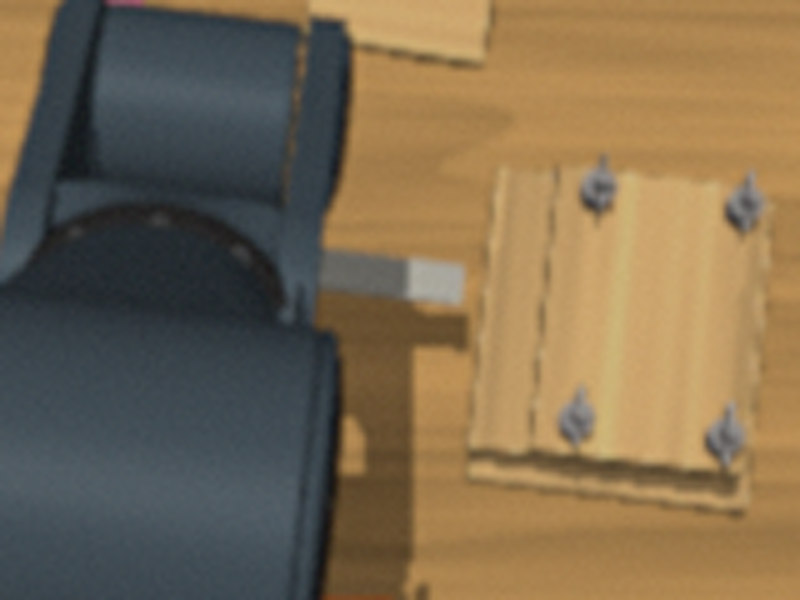

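View pics/side7c.png

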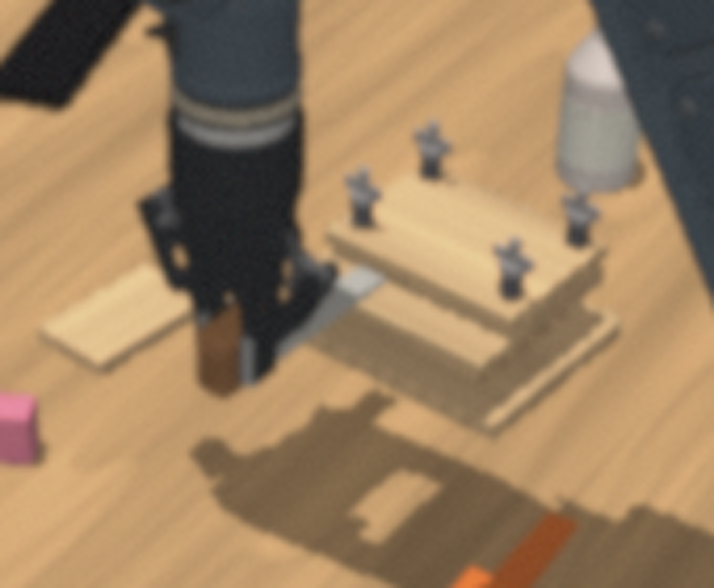

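View pics/wrist7.png

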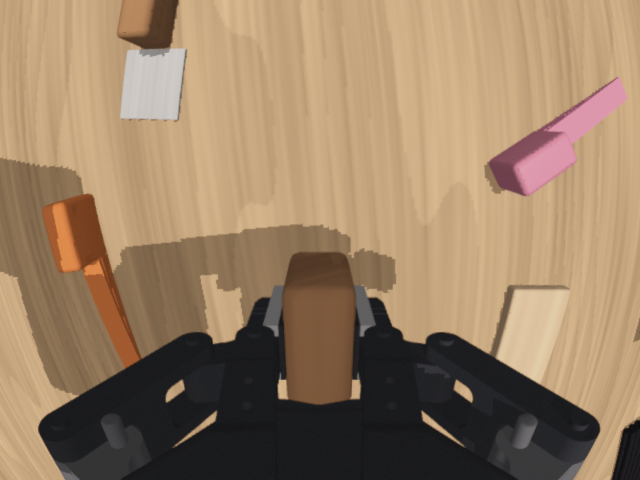

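The top view shows the blade tip at crop (464,283), pixel (362.8,241.6), pointing at the mouth. The side view shows the tip near crop (370,276) and the handle firmly between the pads.

```bash
python3 - <<'E'
from h import *
ct=manip.get_calibration("top"); cs=manip.get_calibration("side")
pt=(270+464/5,185+283/5)
for q in((370,276),(362,272),(378,280)):
    ps=(240+q[0]/4.2,150+q[1]/4.2); X=tri(ct,pt,cs,ps); print(X,proj(ct,X)-pt,proj(cs,X)-ps)
u=np.array([.0978,.9952]);M=np.array([.5225,-.1214]); ex=np.array([u[1],-u[0]])
for z in(.10,.103):
    X=plane(ct,*pt,z); print(z,X,"mouth frame x,y",ex@(X[:2]-M),u@(X[:2]-M))
def rep(p,q,z):
    a=plane(ct,270+p[0]/5,185+p[1]/5,z);b=plane(ct,270+q[0]/5,185+q[1]/5,z);d=b-a;print("blade dir psi",np.arctan2(d[0],-d[1]),np.linalg.norm(d))
rep((322,252),(464,264),.106); rep((322,289),(464,303),.106)
d=cv2.imread("pics/side7.png");a=cv2.resize(d[200:250,300:370],None,fx=10,fy=10,interpolation=cv2.INTER_CUBIC); cv2.imwrite("pics/side7d.png",a)
E
```

```text
[ 0.52823713 -0.07774012  0.09784265] [-0.06372    -0.14339725] [0.14834022 0.03321821]
[ 0.53028696 -0.0764359   0.10011823] [-0.50349678 -1.11622554] [1.15810859 0.25452243]
[ 0.52615968 -0.07901449  0.09561744] [0.36478419 0.83346929] [-0.85969081 -0.19610698]
0.1 [ 0.52744339 -0.0777221   0.1       ] mouth frame x,y 0.0006479633807667177 0.04395171057278332
0.103 [ 0.52685253 -0.07747211  0.103     ] mouth frame x,y 3.548891131609597e-05 0.044142709900562044
blade dir psi -0.07123812772608362 0.07204244172091614
blade dir psi -0.08532714424839596 0.0719387190957972
```

View pics/side7d.png

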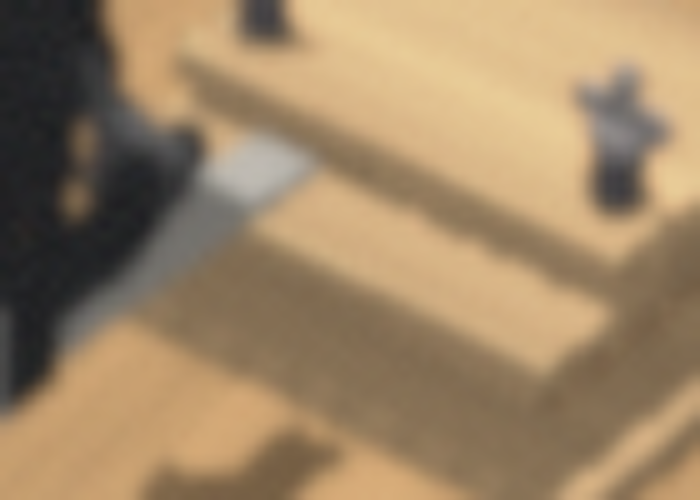

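Call:
arm_command --rows '[[[0,0,-15],0,1],[[-1,-10,-5],0,1],[[-1,-10,0],0,1],[[-1,-9,0],0,1],[[0,0,-10],0,1],[[0,0,-5],0,1],[[0,0,0],0,1],[[0,0,0],0,1]]'

```text
t: 11.28
tcp_pos: [0.5363, 0.0252, 0.0437]
tool_rot: [0.74, 0.673, 0.0, 0.0]
force: [-0.3, -0.2, 0.1]
finger_gap: 0.271
```

```bash
python3 - <<'E'
from h import *
s=manip.sense(); print(s["t"],s["tcp_pos"],s["force"],s["finger_gap"])
d=manip.snapshot("side");cv2.imwrite("pics/side8.png",d);a=cv2.resize(d[195:265,290:380],None,fx=8,fy=8,interpolation=cv2.INTER_CUBIC); cv2.imwrite("pics/side8c.png",a)
t=manip.snapshot("top");a=cv2.resize(t[205:285,320:430],None,fx=7,fy=7,interpolation=cv2.INTER_CUBIC); cv2.imwrite("pics/top8c.png",a)
E
```

```text
11.275 [0.53625549 0.0251826  0.04367768] [-0.31134601 -0.17160593  0.08672014] 0.2712571329028917
```

View pics/side8c.png

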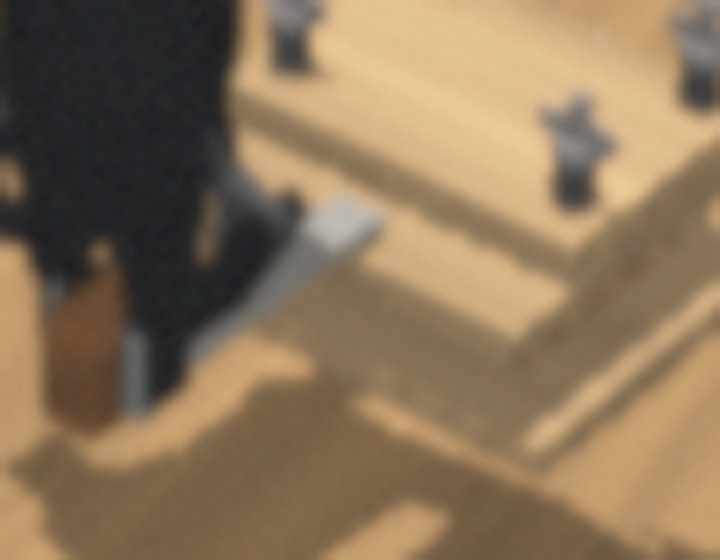

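View pics/top8c.png

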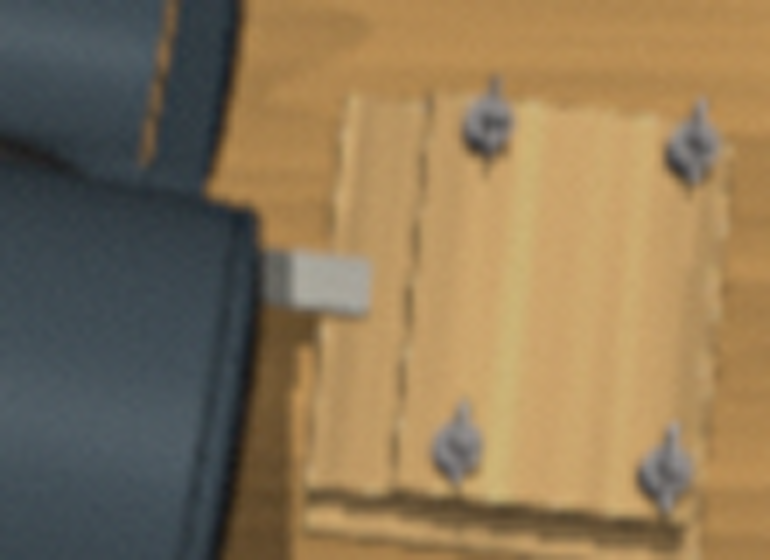

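Both views show the tip over the lip, about 15 mm short of the upper plate edge and centred. Lowering to contact.

Call:
arm_command --rows '[[[0,0,-2],0,1],[[0,0,-1],0,1],[[0,0,0],0,1],[[0,0,0],0,1]]'

```text
t: 11.88
tcp_pos: [0.5362, 0.0249, 0.0407]
tool_rot: [0.74, 0.672, 0.0, 0.0]
force: [0.0, 0.7, -1.0]
finger_gap: 0.27
```

Call:
arm_command --rows '[[[0,0,-1],0,1],[[0,0,0],0,1],[[0,0,0],0,1]]'

```text
t: 12.25
tcp_pos: [0.5362, 0.0249, 0.0397]
tool_rot: [0.74, 0.672, 0.0, 0.0]
force: [-1.0, -0.0, -0.8]
finger_gap: 0.276
```

Call:
arm_command --rows '[[[0,0,-1],0,1],[[0,0,0],0,1],[[0,0,0],0,1]]'

```text
t: 12.62
tcp_pos: [0.5363, 0.0249, 0.0388]
tool_rot: [0.74, 0.672, 0.0, 0.0]
force: [-0.5, 0.0, -0.6]
finger_gap: 0.273
```

Call:
arm_command --rows '[[[0,0,-0.5],0,1],[[0,0,0],0,1],[[0,0,0],0,1]]'

```text
t: 13.0
tcp_pos: [0.5363, 0.025, 0.0384]
tool_rot: [0.74, 0.672, 0.0, 0.0]
force: [-0.7, 0.7, 2.7]
finger_gap: 0.276
```

Call:
arm_command --rows '[[[-0.5,-5,0],0,1],[[-0.5,-5,0],0,1],[[-0.5,-5,0],0,1],[[-0.5,-5,0],0,1],[[-0.5,-5,0],0,1],[[-0.5,-5,0],0,1],[[-0.5,-5,0],0,1],[[-0.5,-5,0],0,1],[[0,0,0],0,1],[[0,0,0],0,1]]'

```text
t: 14.25
tcp_pos: [0.5324, -0.0158, 0.0385]
tool_rot: [0.74, 0.672, 0.0, 0.0]
force: [-0.9, 1.6, 4.8]
finger_gap: 0.275
```

```bash
python3 - <<'E'
from h import *
s=manip.sense(); print(s["t"],s["tcp_pos"],s["force"],s["ft_torque"],s["finger_gap"])
d=manip.snapshot("side");cv2.imwrite("pics/side9.png",d);a=cv2.resize(d[185:265,290:400],None,fx=7,fy=7,interpolation=cv2.INTER_CUBIC); cv2.imwrite("pics/side9c.png",a)
t=manip.snapshot("top");a=cv2.resize(t[205:285,320:430],None,fx=7,fy=7,interpolation=cv2.INTER_CUBIC); cv2.imwrite("pics/top9c.png",a)
F=[]
E
```

```text
14.25 [ 0.53239142 -0.01579028  0.03847205] [-0.90515851  1.58041477  4.83948717] [-0.2042254   0.03077945 -0.0631982 ] 0.275183645356666
```

View pics/side9c.png

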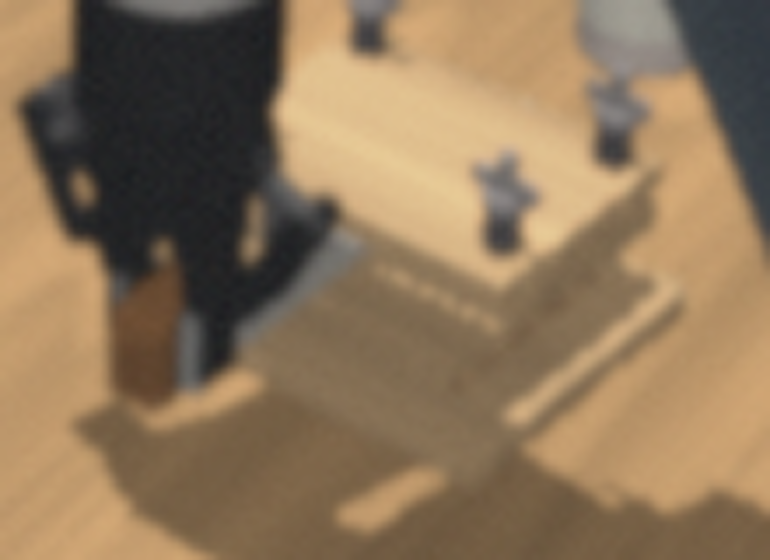

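View pics/top9c.png

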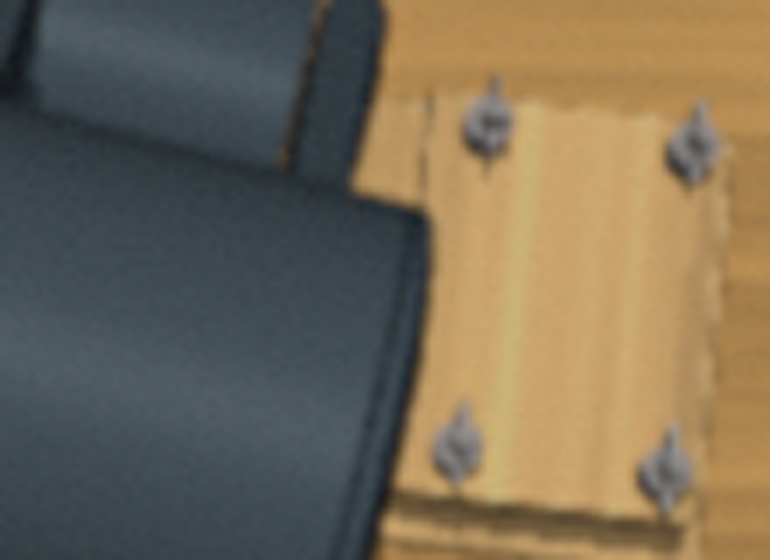

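The blade passes under the upper plate, which has not moved. I'll ease the downward push slightly, then take a baseline with averaged force and side images so I can measure plate lift by subpixel image shift.

Call:
arm_command --rows '[[[0,0,0.3],0,1],[[0,0,0],0,1]]'

```text
t: 14.6
tcp_pos: [0.5323, -0.0158, 0.0385]
tool_rot: [0.74, 0.672, -0.0, 0.0]
force: [-0.0, -0.2, 3.9]
finger_gap: 0.274
```

```bash
cat > meas.py <<'E'
import sys
from h import *
n=sys.argv[1]
F=[];P=[];I=[];Q=[]
for k in range(8):
    I.append(manip.snapshot("side").astype(np.float32)); s=manip.sense(); F.append(s["force"]);P.append(s["tcp_pos"]);Q.append(s["ft_torque"])
print("t",s["t"],"tcp",np.mean(P,0).round(5),"F",np.mean(F,0).round(2),"sd",np.std(F,0).round(2),"M",np.mean(Q,0).round(3),"gap",s["finger_gap"])
M=np.mean(P,0); u=np.array([.0978,.9952]); tip=M[:2]-np.array([0,.0015])-.130*u-np.array([.5225,-.1214]); print("tip mouth y~",u@tip)
im=np.mean(I,0); np.save(f"side_{n}.npy",im)
cv2.imwrite(f"pics/side_{n}.png",cv2.resize(im[185:265,290:400].astype(np.uint8),None,fx=7,fy=7,interpolation=cv2.INTER_CUBIC))
import os
if os.path.exists("side_base.npy"):
    b=np.load("side_base.npy"); g=lambda x:cv2.cvtColor(x.astype(np.float32),cv2.COLOR_BGR2GRAY)
    cs=manip.get_calibration("side"); c0=proj(cs,[.52,-.17,.078]); c1=proj(cs,[.52,-.17,.079]); print("px per mm",(c1-c0))
    A=g(b);B=g(im)
    gx=cv2.Sobel(A,cv2.CV_32F,1,0)/8; gy=cv2.Sobel(A,cv2.CV_32F,0,1)/8; e=(c1-c0)
    for nm,(x0,x1,y0,y1) in{"nutR":(354,370,204,224),"nutB":(371,386,193,211),"front":(345,368,215,232),"right edge":(362,388,205,232),"static base":(360,392,226,250),"bottle":(374,392,165,192)}.items():
        sl=(slice(y0,y1),slice(x0,x1)); G=np.c_[gx[sl].ravel(),gy[sl].ravel()]; r=-(B-A)[sl].ravel()
        d=np.linalg.lstsq(G,r,rcond=None)[0]; G1=(G@e)[:,None]; k=np.linalg.lstsq(G1,r,rcond=None)[0]
        print(nm,"shift px",d.round(3),"lift mm",k.round(2))
E
python3 meas.py base
```

```text
t 15.0 tcp [ 0.53232 -0.0157   0.03851] F [-0.13 -2.31  3.54] sd [0.51 0.94 0.47] M [-0.723  0.066 -0.007] gap 0.27257024053548445
tip mouth y~ -0.025337550298482288
px per mm [ 0.02197739 -0.29844142]
nutR shift px [0. 0.] lift mm [-0.]
nutB shift px [0. 0.] lift mm [-0.]
front shift px [0. 0.] lift mm [0.]
right edge shift px [0. 0.] lift mm [0.]
static base shift px [0. 0.] lift mm [0.]
bottle shift px [0. 0.] lift mm [0.]
```

```bash
python3 - <<'E'
from h import *
cs=manip.get_calibration("side")
for X in([.47,-.12,.08],[.59,-.13,.08],[.46,-.23,.08],[.468,-.138,.118],[.46,-.21,.118]): print(X,proj(cs,X))
E
```

```text
[0.47, -0.12, 0.08] [355.09028544 221.00846076]
[0.59, -0.13, 0.08] [319.24903474 204.38226094]
[0.46, -0.23, 0.08] [378.02950121 203.06156034]
[0.468, -0.138, 0.118] [360.17385127 206.29369902]
[0.46, -0.21, 0.118] [375.88043692 194.88893839]
```

View pics/side_base.png

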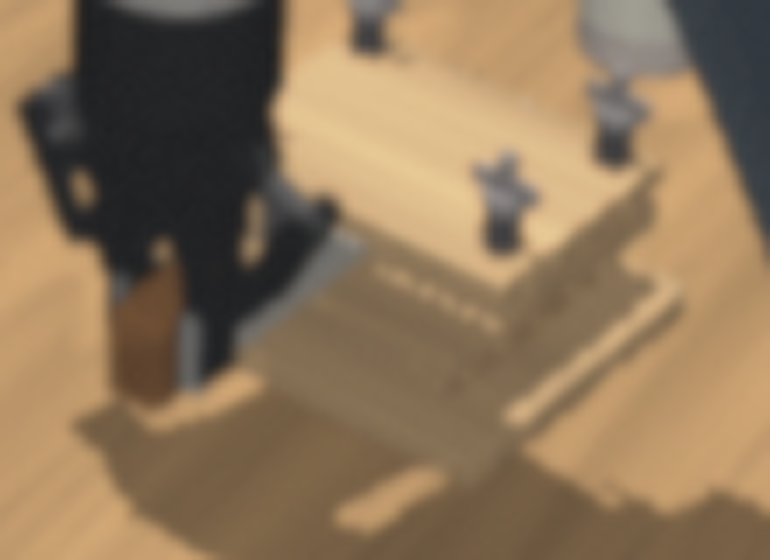

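Call:
arm_command --rows '[[[-0.2,-2,0],0,1],[[-0.2,-2,0],0,1],[[-0.2,-2,0],0,1],[[0,0,0],0,1]]'

```text
t: 15.5
tcp_pos: [0.5315, -0.0198, 0.0387]
tool_rot: [0.74, 0.672, 0.001, -0.001]
force: [0.8, 3.7, 6.1]
finger_gap: 0.275
```

```bash
python3 meas.py a
```

```text
t 15.9 tcp [ 0.5315  -0.01981  0.03871] F [0.26 2.87 5.49] sd [0.61 0.57 0.52] M [ 0.048 -0.008  0.016] gap 0.27404100895138517
tip mouth y~ -0.029513182355517226
px per mm [ 0.02197739 -0.29844142]
nutR shift px [ 0.022 -0.064] lift mm [0.22]
nutB shift px [0.003 0.003] lift mm [-0.01]
front shift px [ 0.083 -0.339] lift mm [1.17]
right edge shift px [ 0.002 -0.01 ] lift mm [0.03]
static base shift px [ 0.404 -0.348] lift mm [0.26]
bottle shift px [ 0.184 -0.044] lift mm [1.28]
```

Call:
arm_command --rows '[[[-0.2,-2,0],0,1],[[-0.2,-2,0],0,1],[[-0.2,-2,0],0,1],[[0,0,0],0,1]]'

```text
t: 16.4
tcp_pos: [0.5309, -0.0257, 0.0388]
tool_rot: [0.741, 0.672, 0.001, -0.001]
force: [0.4, 3.0, 7.0]
finger_gap: 0.271
```

```bash
python3 meas.py b
```

```text
t 16.8 tcp [ 0.53085 -0.02569  0.03874] F [0.24 3.38 6.  ] sd [0.47 0.51 0.52] M [ 0.11   0.005 -0.007] gap 0.2739146256918085
tip mouth y~ -0.03542822696867433
px per mm [ 0.02197739 -0.29844142]
nutR shift px [ 0.036 -0.147] lift mm [0.5]
nutB shift px [0.001 0.009] lift mm [-0.03]
front shift px [ 0.181 -0.801] lift mm [2.76]
right edge shift px [-0.007 -0.027] lift mm [0.1]
static base shift px [ 0.852 -0.687] lift mm [0.37]
bottle shift px [ 0.265 -0.253] lift mm [2.4]
```

Fz has crept to 6 N of preload, so much of the 3 N drag may just be preload friction. Easing up before going further.

Call:
arm_command --rows '[[[0,0,0.4],0,1],[[0,0,0.4],0,1],[[0,0,0],0,1]]'

```text
t: 17.18
tcp_pos: [0.5304, -0.0268, 0.0389]
tool_rot: [0.74, 0.672, -0.0, -0.001]
force: [0.3, 0.6, 0.3]
finger_gap: 0.275
```

```bash
python3 meas.py c; python3 - <<'E'
import numpy as np,cv2
a=np.load("side_base.npy");c=np.load("side_c.npy")
f=lambda x:cv2.resize(x[185:240,330:395].astype(np.uint8),None,fx=6,fy=6,interpolation=cv2.INTER_CUBIC)
d=np.clip(128+(c-a)*2,0,255)
cv2.imwrite("pics/cmp.png",np.vstack([np.hstack([f(a),f(c)])]));cv2.imwrite("pics/diff.png",f(d))
E
```

```text
t 17.575 tcp [ 0.53063 -0.02709  0.039  ] F [-0.12  0.27 -0.63] sd [0.82 0.57 0.46] M [ 0.021  0.012 -0.003] gap 0.2727513148368966
tip mouth y~ -0.03683715073431348
px per mm [ 0.02197739 -0.29844142]
nutR shift px [ 0.035 -0.16 ] lift mm [0.54]
nutB shift px [0.002 0.007] lift mm [-0.02]
front shift px [ 0.189 -0.857] lift mm [2.95]
right edge shift px [-0.006 -0.031] lift mm [0.11]
static base shift px [ 0.847 -0.682] lift mm [0.36]
bottle shift px [ 0.306 -0.265] lift mm [2.69]
```

View pics/cmp.png

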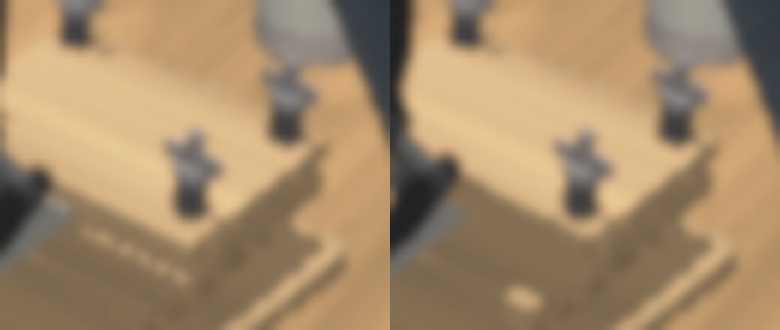

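View pics/diff.png

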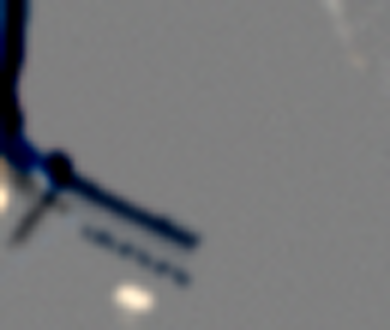

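The difference image changes only where the arm's shadow falls on the front edge; the plate's right and rear edges are unmoved, so there is no lift yet. The forces are back to baseline. I'll narrow the lift measurement to that shadow-free edge and advance.

```bash
cp side_c.npy side_base.npy; python3 - <<'E'
s=open("meas.py").read()
i=s.index('{"nutR"');j=s.index('.items()')
s=s[:i]+'{"edge":(366,386,204,222),"rearedge":(374,388,200,214),"front":(345,368,215,232),"static":(368,392,226,245)}'+s[j:]
open("meas.py","w").write(s)
E
```

Call:
arm_command --rows '[[[-0.2,-2,0],0,1],[[-0.2,-2,0],0,1],[[0,0,0],0,1]]'

```text
t: 17.95
tcp_pos: [0.5304, -0.0312, 0.0392]
tool_rot: [0.74, 0.672, -0.0, -0.0]
force: [-0.4, 0.0, -1.7]
finger_gap: 0.274
```

```bash
python3 meas.py d
```

```text
t 18.35 tcp [ 0.53043 -0.03117  0.03924] F [-0.28 -0.53 -2.44] sd [0.66 0.33 0.48] M [ 0.06   0.06  -0.018] gap 0.2744276775754986
tip mouth y~ -0.040921066568516025
px per mm [ 0.02197739 -0.29844142]
edge shift px [ 0.026 -0.129] lift mm [0.42]
rearedge shift px [ 0.019 -0.121] lift mm [0.41]
front shift px [ 0.234 -0.548] lift mm [1.96]
static shift px [ 0.01  -0.006] lift mm [-0.01]
```

Call:
arm_command --rows '[[[-0.2,-2,0],0,1],[[-0.2,-2,0],0,1],[[0,0,0],0,1]]'

```text
t: 18.73
tcp_pos: [0.5302, -0.0351, 0.0393]
tool_rot: [0.74, 0.672, 0.0, -0.0]
force: [-0.4, 1.1, -2.5]
finger_gap: 0.274
```

```bash
python3 meas.py e
```

```text
t 19.125 tcp [ 0.53016 -0.03511  0.03927] F [-0.23  0.36 -2.87] sd [0.4  0.28 0.26] M [ 0.273 -0.003  0.007] gap 0.27468109310920674
tip mouth y~ -0.04486534982122842
px per mm [ 0.02197739 -0.29844142]
edge shift px [ 0.06 -0.27] lift mm [0.87]
rearedge shift px [ 0.049 -0.266] lift mm [0.9]
front shift px [ 0.236 -0.821] lift mm [2.86]
static shift px [ 0.007 -0.01 ] lift mm [0.02]
```

Edge lift reads 0.9 mm, rising about 1.1 mm per 10 mm. Fz is −2.9 N, so the hand is carrying part of the plate's load. I'll advance a little and lower so the blade rests firmly on the lower plate.

Call:
arm_command --rows '[[[0,0,-0.3],0,1],[[0,0,-0.4],0,1],[[-0.2,-2,0],0,1],[[-0.2,-2,0],0,1],[[-0.2,-2,0],0,1],[[0,0,0],0,1],[[0,0,0],0,1]]'

```text
t: 20.0
tcp_pos: [0.5299, -0.041, 0.0389]
tool_rot: [0.74, 0.672, 0.0, 0.0]
force: [2.2, 5.8, 2.8]
finger_gap: 0.269
```

```bash
python3 meas.py f
```

```text
t 20.4 tcp [ 0.52987 -0.04097  0.03886] F [0.48 4.9  3.57] sd [0.65 0.67 0.68] M [ 0.672 -0.066 -0.043] gap 0.2789452850819153
tip mouth y~ -0.050726479321098854
px per mm [ 0.02197739 -0.29844142]
edge shift px [ 0.065 -0.327] lift mm [1.06]
rearedge shift px [ 0.075 -0.307] lift mm [1.04]
front shift px [ 0.067 -0.969] lift mm [3.25]
static shift px [-0.023 -0.012] lift mm [0.11]
```

Call:
arm_command --rows '[[[-0.2,-2,0],0,1],[[-0.2,-2,0],0,1],[[0,0,0],0,1],[[0,0,0],0,1],[[0,0,0],0,1],[[0,0,0],0,1]]'

```text
t: 21.15
tcp_pos: [0.5294, -0.0446, 0.0389]
tool_rot: [0.74, 0.672, 0.0, -0.0]
force: [0.8, 5.8, 5.2]
finger_gap: 0.275
```

```bash
python3 meas.py g; python3 meas.py h; python3 - <<'E'
from h import *
w=manip.snapshot("wrist"); cv2.imwrite("pics/w10.png",w)
s=manip.sense(); print(s["t"],s["tool_rot"],np.abs(s["qd"]).max())
E
```

```text
t 21.55 tcp [ 0.52934 -0.04458  0.03887] F [0.33 6.18 4.33] sd [0.33 0.59 0.7 ] M [ 0.871 -0.08  -0.036] gap 0.2752847499466046
tip mouth y~ -0.05437274830401509
px per mm [ 0.02197739 -0.29844142]
edge shift px [ 0.031 -0.393] lift mm [1.32]
rearedge shift px [ 0.029 -0.328] lift mm [1.1]
front shift px [ 0.032 -1.03 ] lift mm [3.42]
static shift px [-0.024 -0.011] lift mm [0.1]
t 21.95 tcp [ 0.52937 -0.04459  0.03888] F [0.47 6.59 4.01] sd [0.29 0.45 0.4 ] M [ 0.854 -0.066 -0.034] gap 0.2733415107352114
tip mouth y~ -0.0543824660783439
px per mm [ 0.02197739 -0.29844142]
edge shift px [ 0.034 -0.396] lift mm [1.32]
rearedge shift px [ 0.03  -0.331] lift mm [1.11]
front shift px [ 0.031 -1.03 ] lift mm [3.42]
static shift px [-0.016 -0.017] lift mm [0.1]
22.0 [ 7.40298760e-01  6.72277939e-01  3.42601373e-04 -4.75847843e-05] 0.0015987409797514295
```

View pics/side_h.png

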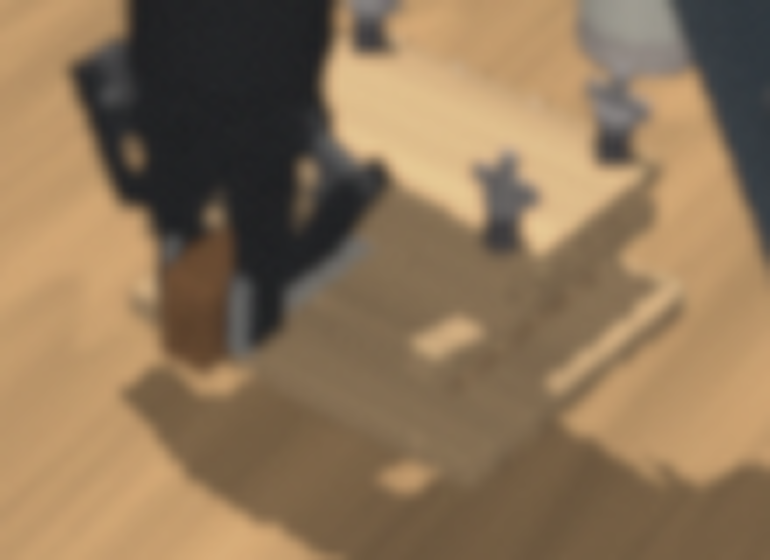

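View pics/w10.png

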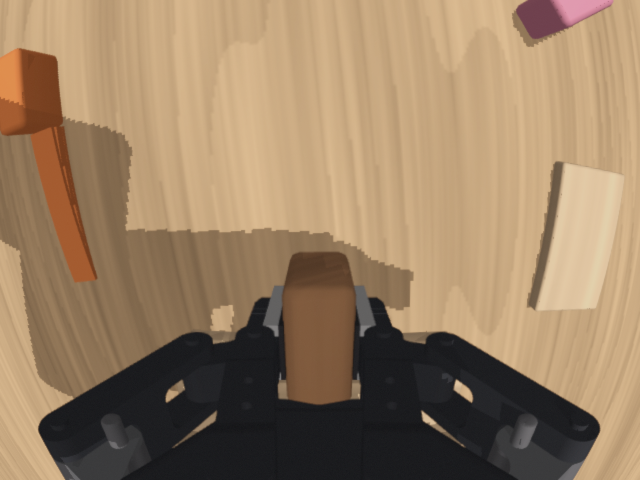

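Steady: lift is 1.1–1.6 mm, drag is about 6 N, and the lower plate pushes up about 5 N. The handle sits unchanged in the fingers and the arm is still. Handing in.

```bash
python3 -c "
from station import manip
print(manip.sign_off()); s=manip.sense(); print(s['t'],s['tcp_pos'],s['force'],s['finger_gap'])"
```

```text
the job is handed in; nothing more can be done
None
the job is handed in; nothing more can be done
```

I picked the gauge up by its wooden handle and slid its thin end flat along the lower plate, under the upper plate. I handed in at about t = 22 s with it still gripped; no verdict was reported.

**Last checks before handing in:**
- **Depth:** the tip was about 54 mm past the mouth and close to mid-mouth.
- **Lift:** the side-image shift gave 1.1–1.3 mm. Working from the depth past first touch (about 37–39 mm in, so a gap of about 7 mm) gives about 1.6 mm. The two differ slightly, but both are well inside 0.5–4 mm.
- **Contact:** drag was about 6 N, and the upward force on the hand was about 5 N above its free-air reading. I took that as firm contact with the lower plate.
- **Hold:** the arm was still, with a finger opening of about 23 mm on the 24 mm handle.
- **Other things on the table:** I touched none of them during the job, but I did not measure their positions again at the end.

**What went wrong or disagreed:**
- The first grasp shut on air just above the handle. The real fingertips stood about 40 mm farther back than the stated geometry, so I reopened, went lower and gripped.
- The image lift measured at the plate's front edge read 3.4 mm. I ignored it because the arm's shadow moves across that edge.

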